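Press the tape measure into its cutout in the tool tray

ROBOT

A 6-joint arm with a two-finger parallel gripper is mounted at the origin on a cart in front of the work surface, level with it; the furniture and walls round the work are solid. World frame = base frame: x ahead of the robot, y to its left, z up, the work surface at z = 0. Lengths are in m, angles in rad, forces in N, time in s.
With the tool pointing down it reaches from about 0.275 to 0.975 m from the base axis. Payload 8.4 kg.
Tool frame: the origin (TCP) lies at the very end of the fingers, on their centre line; the grasp point (between the pads) lies robot.grasp_offset behind it (robot.grasp_offset is the distance from the TCP to the grasp point, in m); z points along the fingers, y is the line along which they close (so a half turn about z gives the same grasp; the last joint's range is limited). The gripper opens to 92 mm and grips with 3 to 60 N. Pads are 20 mm wide; open, the fingers measure 128 mm over their backs; the gripper's body (75 mm by 189 mm) begins 69 mm behind the grasp point.
Start: joints at [-1.168, 0.353, 1.633, -0, 1.155, -0.002], TCP at [0.246, -0.574, 0.215] pointing down, gripper open.
Joint ranges: [-2.63, 2.63], [-0.92, 2.1], [0.06, 2.66], [-1.3, 4.44], [0, 2.69], [-3.02, 3.02]. Speed limits (rad/s): [2.22, 2.22, 2.79, 3.14, 3.14, 3.14].

INTERFACE

Orientations are given as a unit quaternion [x, y, z, w].
In Python, from station import robot gives the robot as it stands.
- The arm moves only by the tool carry_out, never from a script. Its argument "moves" is a list of rows, each a list of 6 numbers: the shift along the tool's x, y, z in units of 50 mm (1.0 is 50 mm), then the turn, a rotation vector about the tool's x, y, z in units of 8 degrees (1.0 is 8 degrees). A call has 1 to 12 rows; each row shifts and turns the commanded pose from where the row before left it, along the tool's axes as they then stand; what a row does not reach is not made up. A row lasts 1/10 s, in which the tool goes at most 50 mm and 8.59 degrees, less where a joint would pass 70% of its speed; a pose out of reach is approached as far as the arm can. A call is refused whole if a number of a shift passes 1 or a number of a turn 1, either way. A call with a gripper value outside its range is refused whole. "gripper" is the finger opening in mm, from 0 to 91.9, set as the call begins (left out, the last holds). The fingers move at their own pace and stop on an object; "force" is the grip in N (left out, the last holds). Time passes only in rows, so rows that do not move let the fingers close. It gives the time, the measured TCP pose, the force, the opening and the grip force at its end, in the units of the state.
- robot.state(): the state, without advancing time (a new reading comes with each control period).
- robot.capture(name): name is "scene" or "top" or "wrist"; returns the picture (480x640x3 uint8, blue, green, red); there is no depth.
- robot.camera_model(name): a dict with "camera_matrix" (3x3 intrinsics, pixels), "rvec" (rotation vector, rad) and "tvec" (3), from world to camera coordinates, as OpenCV has them. Camera axes: x right, y down, z forward; pixel columns grow to the right and rows downward; lengths in m; the calibration is good to about 2 mm. A picture is of the moment at which its call begins: read the wrist's pose just before it. camera_model takes no time and is no camera call; for the wrist camera it gives the pose at the moment of the call.
- robot.hand_in(): hands the job in; it is judged then, once.
Trained networks look in the newest picture that a camera, given by its name, has taken for a name from the list of things; names that differ only in an ending like _2 or _b are one class to them, and where a whole thing is asked for, a point or a joint stands for the part that bears it (a point fixed in the world has none). Each returns a list of dicts, best first, with "score" (0 to 1); they miss things now and then, are a little off and sometimes report something else, mostly with a low value. They report only what shows in the picture. A call takes as long as a camera call.
- robot.regions_of(name, camera): "mask" (480x640 bool, what is visible of it) and "uv" ([column, row] in pixels, amid what is visible of it).
- robot.tip_of(name, camera): "uv" ([column, row] in pixels: a listed point, or the origin of a listed thing).
The state is a dict: "time": time; "q": joint angles; "qd": joint speeds; "joint_efforts": joint torques, N m; "tool_pos": TCP position; "tool_rot": TCP orientation; "force": force on the tool from outside, world axes, zero at the start; "wrist_torque": the same for the moment, N m; "grip_width": finger opening in m; "gripper_force": force on a finger pad.
Only numpy, scipy, OpenCV 4.12 (cv2) and the standard library are available. Lean on these libraries where they do the work, as an engineer would, in place of code of your own. Each camera call takes 0.05 s, during which the arm holds its last target. There are 200 camera calls.

TASK

The tape measure stands on its edge on the bench. Tip it over onto its side on the low plywood board, whose edge makes a good stop, and let go of it; then take it again, turn it to match the shaped cutout in the grey tool tray and press it down past the two sprung balls until it lies flat on the floor of the cutout. It fits only with one side up, so mind which way you tip it; let go at the end, and leave the spanner in the tray, the pot and the sanding block where they are.

Things in the scene. Friction and masses are not known exactly. Their poses are not given: they have to be found in the camera images.
- tape: tape measure, D-shaped case 34 mm thick (x -17 to 17 mm), 72 long (y -31 to 41), 62 high (z 0 to 62), 0.15 to 0.31 kg, standing on its base. Origin: middle of thickness on the base; x across the thickness, y front to rear, z base to top. Base flat all along, top flat for y -3 to 21. Shoulders slope: front from (y -31, z 29) to (-15, 58), rear from (41, 30) by (38.5, 45) to (24, 61)
- tape_hook (a point): tip of the tape measure's blade hook, at (0, -41, 4) mm in the tape's frame: it stands 10 mm out of the front, z 2 to 6, x -7 to 7 mm. Above it a belt clip stands out of the front shoulder (z 52 to 60, y -30 to -24, x -10 to 10 mm). The case's edges have about 1.8 mm bevels
- board: plywood board screwed to the bench, 120 mm (its x) by 140 mm (its y), 10 mm thick; origin: centre of its underside. Its upright edges are the stop: the tape measure standing within a few mm of an edge and pushed at its top towards the board pivots there and comes to lie on the board with some 10 mm overhanging
- tool_tray: grey tool tray fixed to the bench, 150 mm (its x) by 190 mm (its y), top 30 mm high; origin: centre of its underside. Its deep cutout is for the tape measure: 16 mm deep (floor 14 mm above the bench), about 1.5 mm clear of the case all round, a slot for the hook at one corner, another corner sloped like the rear shoulder. Towards its -x a shallow cutout holds a spanner, flush
- cutout (a point): where the origin of the seated tape measure must be: 31 mm above the bench, 17 mm above the cutout's floor, at (46, 0, 31) mm in the tray's frame. Seated, the tape's x axis points up, its y axis along the tray's +y and its z axis along the tray's -x; it stands 18 mm out of the tray
- hook_slot (a point): where the tip of the hook must be when the tape measure is seated, in the corner slot of the cutout, at (42, -41, 31) mm in the tray's frame
- spanner: steel spanner 152 mm long and 24 mm wide, 8 mm thick, lying loose in the tray's shallow cutout: leave it there; origin in the middle of its underside
- pot: small round pot with a lid, 68 mm in diameter, 58 mm high, loose on the bench: leave it; origin in the middle of its underside
- sander: sanding block 64 x 100 x 34 mm, loose on the bench: leave it; origin in the middle of its underside
- ball_front (a joint): travel (m) of the sprung steel ball in the cutout's front wall, 0 when out; pressed into the wall it grows to some 0.002. It stands 3.5 mm out of the wall, its middle 9 mm over the floor and 16 mm from the base wall. The two balls resist the case from about 11 mm over the floor; 10 to 20 N downward carries it past them and on, its weight alone does not
- ball_rear (a joint): the same for the ball in the rear wall of the cutout, facing the front one

How it is judged:
By the outcome, as a careful person would: the job done as asked, in the order asked, and still so for the second after the job is handed in, with the robot touching nothing.
It also fails if it takes over 67 s, if anything falls off the work surface, if the arm or the gripper's body presses on something with over 40 N, if the wrist force passes 120 N, or if a joint passes its speed limit or range.

## Working session

There is one attempt and no reset: what is moved stays moved. The work goes in short steps, Python scripts to look and compute and a tool call to move; the robot and the scene stay as the last step left them, time stands still between calls to the robot, and variables do not carry over. Pictures are saved under pics/ and viewed, at most 10 in all, crops included, and the job is handed in when it is done.

Besides the shell and the picture viewer there is one more tool, called after ">>>" by a JSON object that holds its "api" and its "payload", one argument or row to a line. carry_out: Moves the arm, as the interface text tells. Its arguments: {"type":"object","properties":{"moves":{"type":"array","items":{"type":"array","items":{"type":"number"}}},"gripper":{"type":"number"},"force":{"type":"number"}},"required":["moves"]}

```bash
ls; mkdir -p pics; python3 - <<'E'
from station import robot
import cv2,numpy as np
print(robot.state(), robot.grasp_offset)
for c in ("scene","top"):
    im=robot.capture(c); cv2.imwrite(f"pics/{c}0.png",im)
    m=robot.camera_model(c); R=cv2.Rodrigues(np.array(m["rvec"]))[0]
    print(c,(-R.T@np.array(m["tvec"]).ravel()).round(3),R.round(2).tolist(),m["camera_matrix"])
    for n in ("tape","tape_hook","board","tool_tray","cutout","hook_slot","spanner","pot","sander"):
        print(n,[(np.round(d["uv"]).tolist(),round(d["score"],2)) for d in robot.tip_of(n,c)][:3])
E
```

```text
pics
{'time': 0.0, 'q': array([-1.16840864e+00,  3.53643621e-01,  1.63410804e+00,  1.38210676e-06,
        1.15521484e+00, -2.41801137e-03]), 'qd': array([ 0.00045244,  0.00199518,  0.0009645 , -0.00119499, -0.00034704,
        0.00023725]), 'joint_efforts': array([-3.05905251e-04, -5.93834209e+01, -3.34216797e+01,  6.98615704e-02,
        2.29989644e-02, -1.09715763e-04]), 'tool_pos': array([ 0.24594893, -0.57404173,  0.21387769]), 'tool_rot': array([ 9.79586202e-01,  2.01023386e-01, -1.35840778e-04, -6.73357391e-04]), 'force': array([ 0.19033692,  0.35906723, -1.29894652]), 'wrist_torque': array([-0.03274804, -0.00161309,  0.01517842]), 'gripper_force': 0.0, 'grip_width': 0.09202727083188043} 0.0187
scene [0.169 0.885 0.404] [[-0.84, -0.54, 0.02], [-0.25, 0.35, -0.9], [0.48, -0.77, -0.43]] [[453.48473766   0.         311.9219461 ]
 [  0.         453.48473766 236.49919185]
 [  0.           0.           1.        ]]
tape [([381.0, 250.0], 0.87), ([294.0, 296.0], 0.49)]
tape_hook [([393.0, 246.0], 0.65)]
board [([294.0, 297.0], 0.77)]
tool_tray [([310.0, 226.0], 0.94)]
cutout [([294.0, 208.0], 0.79)]
hook_slot [([293.0, 296.0], 0.73), ([306.0, 204.0], 0.68)]
spanner [([330.0, 224.0], 0.47)]
pot [([239.0, 260.0], 0.65)]
sander [([207.0, 287.0], 0.87)]
top [0.412 0.256 1.1  ] [[-0.01, -1.0, 0.03], [-0.99, 0.0, -0.16], [0.16, -0.03, -0.99]] [[589.26884988   0.         323.53669543]
 [  0.         589.26884988 229.24034873]
 [  0.           0.           1.        ]]
tape [([370.0, 295.0], 0.81)]
tape_hook [([395.0, 300.0], 0.91)]
board [([244.0, 265.0], 0.76)]
tool_tray [([378.0, 201.0], 0.79)]
cutout [([378.0, 171.0], 0.86)]
hook_slot [([402.0, 176.0], 0.95)]
spanner [([376.0, 223.0], 0.65)]
pot [([277.0, 183.0], 0.95)]
sander [([220.0, 192.0], 0.56)]
```

View pics/top0.png

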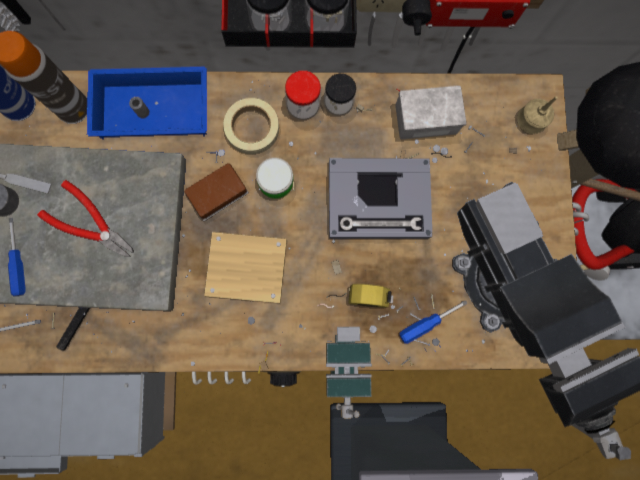

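View pics/scene0.png

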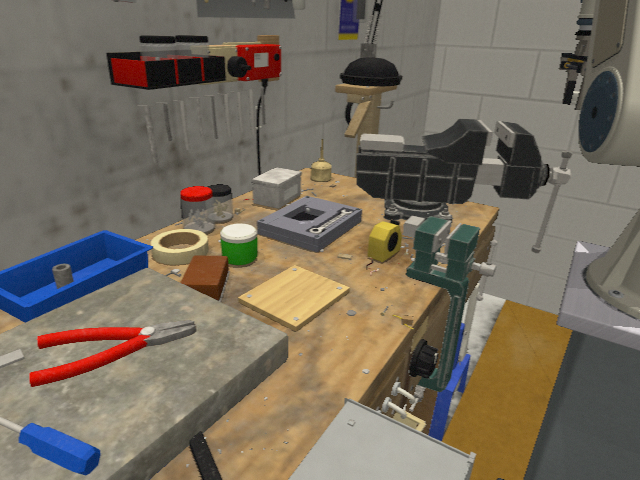

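```bash
cat > h.py <<'E'
from station import robot
import cv2,numpy as np
def cam(c):
    m=robot.camera_model(c); return np.array(m["camera_matrix"]),cv2.Rodrigues(np.array(m["rvec"]))[0],np.array(m["tvec"]).ravel()
def ray(M,uv,z):
    K,R,t=M; d=R.T@np.linalg.solve(K,[uv[0],uv[1],1]); o=-R.T@t
    return o+d*(z-o[2])/d[2]
E
python3 - <<'E'
from h import *
M=cam("top")
robot.capture("top")
for n,z in (("tape",0),("tape_hook",.004),("board",0),("tool_tray",0),("cutout",.031),("hook_slot",.031),("spanner",.022),("pot",0),("sander",0)):
    d=robot.tip_of(n,"top"); print(n,d and ray(M,d[0]["uv"],z).round(4))
for n,z in (("board",.01),("tool_tray",.03),("tape",.062),("spanner",.03)):
    d=robot.regions_of(n,"top")
    if d:
        c=max(cv2.findContours(d[0]["mask"].astype(np.uint8),0,2)[0],key=cv2.contourArea)
        pts=np.array([ray(M,p[0],z)[:2] for p in c],np.float32)
        print(n,d[0]["uv"],d[0]["score"]); b=cv2.minAreaRect(pts*1000); print(b,cv2.boxPoints(b).round().tolist())
E
```

```text
tape [0.4617 0.1351 0.    ]
tape_hook [0.4563 0.0943 0.004 ]
board [0.5228 0.374  0.    ]
tool_tray [0.6447 0.1179 0.    ]
cutout [0.6979 0.1125 0.031 ]
hook_slot [0.6852 0.078  0.031 ]
spanner [0.5978 0.1221 0.022 ]
pot [0.6783 0.317  0.    ]
sander [0.6627 0.4263 0.    ]
board [242.7, 266.6] 0.66
((519.9366455078125, 368.5101013183594), (141.65716552734375, 122.19728088378906), 84.42306518554688) [[452.0, 304.0], [574.0, 292.0], [588.0, 433.0], [466.0, 445.0]]
tool_tray [379.3, 197.3] 0.87
((646.8074951171875, 118.14884185791016), (194.2828369140625, 155.17074584960938), 89.27919006347656) [[568.0, 22.0], [723.0, 20.0], [726.0, 214.0], [570.0, 216.0]]
tape [368.9, 293.9] 0.58
((463.2715148925781, 142.5619659423828), (77.09733581542969, 37.88081741333008), 84.6238021850586) [[441.0, 106.0], [479.0, 102.0], [486.0, 179.0], [448.0, 183.0]]
spanner [373.2, 221.8] 0.93
((597.13720703125, 118.77525329589844), (144.86793518066406, 22.574058532714844), 89.41033172607422) [[585.0, 46.0], [608.0, 46.0], [609.0, 191.0], [587.0, 191.0]]
```

The pictures agree with the networks: in the top view the tape stands at about (370,295) with its hook to the right, the board is at (245,265), and the tray cutout is at (378,185). The scene view shows that the vise on the right must be cleared.

The tape's x points to world +x. I'll tip it over the board's low-y edge, so its yaw turns by -90°.

>>> {"api": "carry_out", "payload": {
  "moves": [
    [0,0,-1,0,0,0],
    [0,0,-1,0,0,0],
    [0,0,-1,0,0,0],
    [0.59,-0.71,0,0,0,0],
    [0.59,-0.71,0,0,0,0],
    [0.59,-0.71,0,0,0,0],
    [0.59,-0.71,0,0,0,0],
    [0.59,-0.71,0,0,0,0],
    [0.59,-0.71,0,0,0,0],
    [0.59,-0.71,0,0,0,0],
    [0.59,-0.71,0,0,0,0],
    [0.59,-0.71,0,0,0,0]
  ]
}}

```text
time: 2.9
tool_pos: [0.3644, -0.1745, 0.3649]
tool_rot: [0.98, 0.201, 0.0, 0.0]
force: [1.7, -0.4, 0.4]
grip_width: 0.0914
gripper_force: 0.0
```

>>> {"api": "carry_out", "payload": {
  "moves": [
    [0.59,-0.71,0,0,0,0],
    [0.59,-0.71,0,0,0,0],
    [0.59,-0.71,0,0,0,0],
    [0.59,-0.71,0,0,0,0],
    [0.59,-0.71,0,0,0,0],
    [0.59,-0.71,0,0,0,0],
    [0.59,-0.71,0,0,0,0]
  ]
}}

```text
time: 3.6
tool_pos: [0.4564, 0.1356, 0.3649]
tool_rot: [0.98, 0.201, 0.0, 0.0]
force: [1.6, -0.2, -0.0]
grip_width: 0.0919
gripper_force: 0.0
```

>>> {"api": "carry_out", "payload": {
  "moves": [
    [0,0,0.6,0,0,-0.96],
    [0,0,0.6,0,0,-0.96],
    [0,0,0.6,0,0,-0.96],
    [0,0,0,0,0,-0.96],
    [0,0,0,0,0,-0.96],
    [0,0,0,0,0,-0.96],
    [0,0,0,0,0,-0.96],
    [0,0,0,0,0,-0.96],
    [0,0,0,0,0,0]
  ]
}}

```text
time: 4.5
tool_pos: [0.4563, 0.1335, 0.2747]
tool_rot: [0.739, 0.674, 0.0, 0.0]
force: [1.0, -0.5, 0.5]
grip_width: 0.0916
gripper_force: 0.0
```

```bash
cat >> h.py <<'E'
from scipy.spatial.transform import Rotation as Ro
def pose():
    s=robot.state(); R=Ro.from_quat(s["tool_rot"]).as_matrix()
    return s["tool_pos"],R,np.degrees(np.arctan2(R[1,0],R[0,0]))
def go(target,psi=None):
    """tool-frame shift (units) to target in present axes, and turn units about tool z"""
    p,R,a=pose(); d=R.T@(np.array(target)-p)/.05
    print("pos",p.round(4),"psi",a.round(2),"shift units",d.round(2),"" if psi is None else ("turn units",round(-(psi-a)/8,2)),"axis z",R[:,2].round(3))
def box(n,c,z):
    M=cam(c); d=robot.regions_of(n,c)
    if not d: print(n,None); return
    k=max(cv2.findContours(d[0]["mask"].astype(np.uint8),0,2)[0],key=cv2.contourArea)
    b=cv2.minAreaRect(np.array([ray(M,p[0],z)[:2]*1000 for p in k],np.float32))
    print(n,round(d[0]["score"],2),np.round(b[0],1),np.round(b[1],1),round(b[2],1),cv2.boxPoints(b).round().tolist())
E
python3 - <<'E'
from h import *
M=cam("wrist"); im=robot.capture("wrist"); cv2.imwrite("pics/w1.png",im)
print(robot.state()["time"]); go([.464,.146,.2],84.6)
print((-M[1].T@M[2]).round(3))
for n,z in (("tape",0),("tape_hook",.004),("cutout",.031),("hook_slot",.031),("board",0)):
    d=robot.tip_of(n,"wrist"); print(n,d and (d[0]["uv"],ray(M,d[0]["uv"],z).round(4),d[0]["score"]))
box("tape","wrist",.062); box("board","wrist",.01); box("tool_tray","wrist",.03)
E
```

```text
4.55
pos [0.4563 0.1335 0.2747] psi 84.47 shift units [0.26 0.13 1.49] ('turn units', np.float64(-0.02)) axis z [ 0.  0. -1.]
[0.464 0.216 0.444]
tape ([326.0, 189.3], array([0.4643, 0.1359, 0.    ]), 0.63)
tape_hook ([320.9, 228.5], array([0.4554, 0.0955, 0.004 ]), 0.7)
cutout ([563.5, 192.6], array([0.6927, 0.1174, 0.031 ]), 0.56)
hook_slot ([557.7, 231.2], array([0.6898, 0.0788, 0.031 ]), 0.74)
board []
tape 0.79 [464.6 144.9] [74.8 34.9] 84.1 [[443.0, 109.0], [478.0, 106.0], [486.0, 180.0], [451.0, 184.0]]
board 0.8 [513.2 300.7] [  9.7 118.9] 84.6 [[454.0, 301.0], [572.0, 290.0], [573.0, 300.0], [455.0, 311.0]]
tool_tray 0.24 [464.6 138.5] [80.4 37.8] 84.2 [[442.0, 100.0], [479.0, 97.0], [487.0, 177.0], [450.0, 180.0]]
```

View pics/w1.png

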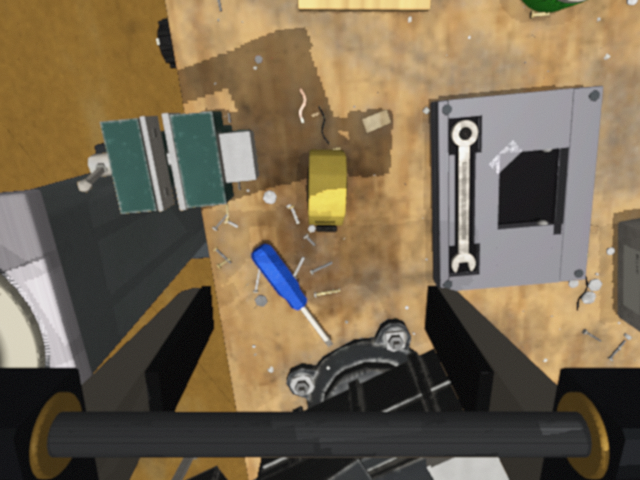

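The wrist view shows the tape at (327,188) with its hook at the bottom. The green vise is close on the left, at (200,160), so I'll check its height against the gripper body.

```bash
python3 - <<'E'
from h import *
def tri(a,ua,b,ub):
    A,B=cam(a),cam(b); P=lambda M:M[0]@np.c_[M[1],M[2]]
    X=cv2.triangulatePoints(P(A),P(B),np.array(ua,float).reshape(2,1),np.array(ub,float).reshape(2,1)); return (X[:3]/X[3]).ravel().round(3)
print(tri("top",(370,342),"wrist",(228,202)),tri("top",(327,342),"wrist",(216,112)))
M=cam("wrist");print(ray(M,(255,180),.0),ray(M,(255,180),.06),ray(M,(228,202),.06),ray(M,(228,202),.1))
go([.465,.145,.145],83.9+.4)
E
```

```text
[0.384 0.149 0.097] [0.385 0.221 0.094]
[0.39235821 0.15238964 0.        ] [0.40206112 0.16097902 0.06      ] [0.37504481 0.14347802 0.06      ] [0.38432787 0.15102745 0.1       ]
pos [0.4563 0.1335 0.2746] psi 84.59 shift units [0.25 0.15 2.59] ('turn units', np.float64(0.04)) axis z [-0. -0. -1.]
```

>>> {"api": "carry_out", "payload": {
  "moves": [
    [0.29,0.14,0.5,0,0,0],
    [0,0,0.9,0,0,0],
    [0,0,0.9,0,0,0],
    [0,0,0.8,0,0,0],
    [0,0,0.7,0,0,0],
    [0,0,0.5,0,0,0],
    [0,0,0.3,0,0,0],
    [0,0,0.2,0,0,0],
    [0,0,0,0,0,0]
  ],
  "gripper": 66
}}

```text
time: 5.85
tool_pos: [0.464, 0.1471, 0.0336]
tool_rot: [0.74, 0.673, -0.001, -0.0]
force: [0.4, -0.4, 0.6]
grip_width: 0.0659
gripper_force: 0.0
```

>>> {"api": "carry_out", "payload": {
  "moves": [
    [0,0,0,0,0,0],
    [0,0,0,0,0,0],
    [0,0,0,0,0,0],
    [0,0,0,0,0,0],
    [0,0,0,0,0,0],
    [0,0,0,0,0,0]
  ],
  "gripper": 20,
  "force": 25
}}

```text
time: 6.45
tool_pos: [0.465, 0.1474, 0.0352]
tool_rot: [0.739, 0.673, 0.0, 0.0]
force: [-0.6, -0.6, 6.3]
grip_width: 0.0337
gripper_force: 24.9
```

>>> {"api": "carry_out", "payload": {
  "moves": [
    [0,0,-0.5,0,0,0],
    [0,0,-0.8,0,0,0],
    [0,0,-0.8,0,0,0],
    [0,0,-0.8,0,0,0],
    [0,0,-0.4,0,0,0],
    [0.67,0.17,0,0,0,0],
    [0.67,0.17,0,0,0,0],
    [0.67,0.17,0,0,0,0],
    [0.67,0.17,0,0,0,0]
  ]
}}

```text
time: 7.35
tool_pos: [0.5109, 0.2785, 0.1993]
tool_rot: [0.74, 0.673, -0.0, -0.0]
force: [-0.3, -0.6, -2.8]
grip_width: 0.0337
gripper_force: 24.9
```

>>> {"api": "carry_out", "payload": {
  "moves": [
    [0,0,0,0,0,0.94],
    [0,0,0,0,0,0.94],
    [0,0,0,0,0,0.94],
    [0,0,0,0,0,0.94],
    [0,0,0,0,0,0.94],
    [0,0,0,0,0,0.94],
    [0,0,0,0,0,0.94],
    [0,0,0,0,0,0.94],
    [0,0,0,0,0,0.94],
    [0,0,0,0,0,0.94],
    [0,0,0,0,0,0.94],
    [0,0,0,0,0,0.91]
  ]
}}

```text
time: 8.55
tool_pos: [0.5105, 0.2772, 0.199]
tool_rot: [0.999, -0.05, -0.001, 0.0]
force: [-0.2, 0.7, -2.7]
grip_width: 0.0335
gripper_force: 25.0
```

```bash
python3 - <<'E'
from h import *
im=robot.capture("wrist"); cv2.imwrite("pics/w2.png",im)
go([.512,.277,.2],-5.5)
box("board","wrist",.01)
robot.capture("top");box("board","top",.01);box("tape","top",.23)
for c in("wrist","top"):
  d=robot.tip_of("board",c); print(d and ray(cam(c),d[0]["uv"],0).round(4))
E
```

```text
pos [0.5105 0.2772 0.199 ] psi -6.1 shift units [ 0.03  0.   -0.02] ('turn units', np.float64(-0.07)) axis z [-0.001 -0.001 -1.   ]
board 0.6 [520.8 367.7] [139.6 120.3] 83.9 [[454.0, 305.0], [573.0, 292.0], [588.0, 431.0], [468.0, 443.0]]
board 0.85 [511.2 404.6] [67.9 97.1] 84.8 [[460.0, 375.0], [557.0, 366.0], [563.0, 434.0], [466.0, 443.0]]
tape 0.68 [471.1 279.5] [35.2 32.3] 89.8 [[455.0, 262.0], [487.0, 262.0], [487.0, 297.0], [455.0, 297.0]]
[0.52   0.3646 0.    ]
[]
```

View pics/w2.png

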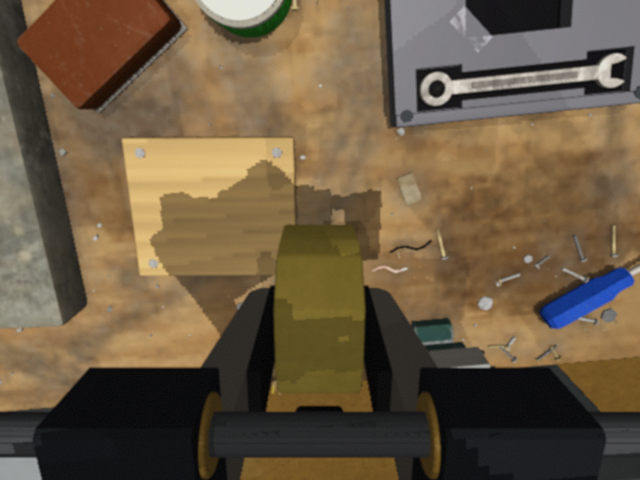

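The board mask is clean, with its low-y edge running from (454,305) to (573,292) mm. The tape hangs straight in the grip about 4 mm out from that edge, so I'll lower it, release it and back off upward.

>>> {"api": "carry_out", "payload": {
  "moves": [
    [0.03,-0.03,0.5,0,0,0],
    [0,0,0.8,0,0,0],
    [0,0,0.8,0,0,0],
    [0,0,0.6,0,0,0],
    [0,0,0.3,0,0,0],
    [0,0,0.14,0,0,0],
    [0,0,0.08,0,0,0],
    [0,0,0.04,0,0,0],
    [0,0,0,0,0,0],
    [0,0,0,0,0,0]
  ]
}}

```text
time: 9.9
tool_pos: [0.5133, 0.2792, 0.0376]
tool_rot: [0.999, -0.047, 0.001, -0.0]
force: [-0.8, -0.1, -1.9]
grip_width: 0.0339
gripper_force: 25.0
```

>>> {"api": "carry_out", "payload": {
  "moves": [
    [0,0,0.04,0,0,0],
    [0,0,0,0,0,0],
    [0,0,0,0,0,0]
  ]
}}

```text
time: 10.2
tool_pos: [0.5132, 0.2792, 0.0352]
tool_rot: [0.999, -0.047, 0.001, -0.0]
force: [0.4, 0.6, 3.3]
grip_width: 0.0338
gripper_force: 25.0
```

>>> {"api": "carry_out", "payload": {
  "moves": [
    [0,0,0,0,0,0],
    [0,0,0,0,0,0],
    [0,0,0,0,0,0],
    [0,0,-0.2,0,0,0],
    [0,0,-0.5,0,0,0],
    [0,0,-0.8,0,0,0],
    [0,0,-0.8,0,0,0],
    [0,0,-0.8,0,0,0],
    [0,0,0,0,0,0]
  ],
  "gripper": 70
}}

```text
time: 11.1
tool_pos: [0.5156, 0.2805, 0.196]
tool_rot: [0.999, -0.047, 0.004, -0.002]
force: [0.3, 0.6, -0.3]
grip_width: 0.0697
gripper_force: 0.0
```

```bash
python3 - <<'E'
from h import *
im=robot.capture("wrist"); cv2.imwrite("pics/w3.png",im[::,::])
go([.512,.235,.2],-6)
box("board","wrist",.01);box("tape","wrist",.062)
d=robot.tip_of("tape_hook","wrist"); print(d and ray(cam("wrist"),d[0]["uv"],.004))
E
```

```text
pos [0.5143 0.2797 0.1932] psi -5.37 shift units [ 0.04  0.89 -0.14] ('turn units', np.float64(0.08)) axis z [ 0.005  0.003 -1.   ]
board 0.72 [518.8 365.7] [139.  119.4] 84.4 [[453.0, 302.0], [571.0, 291.0], [585.0, 429.0], [466.0, 441.0]]
tape 0.96 [514.1 278.2] [34. 68.] 83.9 [[478.0, 265.0], [546.0, 258.0], [550.0, 291.0], [482.0, 299.0]]
[0.4569964  0.28565884 0.004     ]
```

View pics/w3.png

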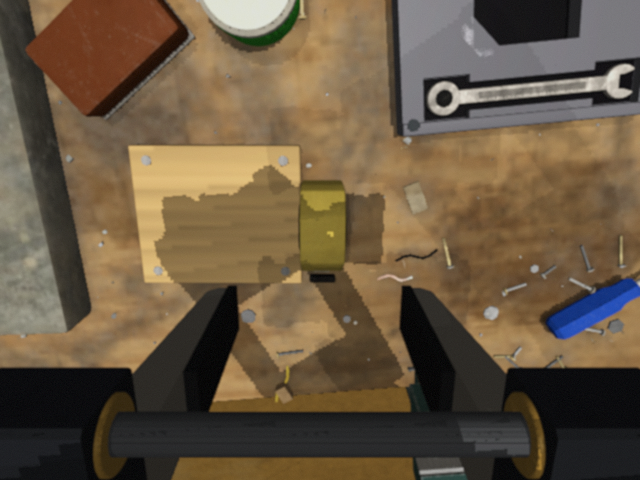

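The tape stands beside the board's right edge at (322,225), with its hook at (322,278), so tape x points away from the board as needed. Next I'll close the fingers, come down on the outer side and push the top toward the board.

>>> {"api": "carry_out", "payload": {
  "moves": [
    [0.02,0.6,0,0,0,0],
    [0,0.58,0,0,0,0],
    [0,0,0,0,0,0],
    [0,0,0.6,0,0,0],
    [0,0,0.8,0,0,0],
    [0,0,0.8,0,0,0],
    [0,0,0.5,0,0,0],
    [0,0,0.2,0,0,0],
    [0,0,0,0,0,0]
  ],
  "gripper": 0
}}

```text
time: 12.2
tool_pos: [0.5069, 0.2198, 0.0428]
tool_rot: [0.999, -0.047, -0.002, 0.001]
force: [0.3, 1.1, -0.2]
grip_width: 0.0009
gripper_force: 0.0
```

>>> {"api": "carry_out", "payload": {
  "moves": [
    [0,-0.15,0,0,0,0],
    [0,-0.15,0,0,0,0],
    [0,-0.1,0,0,0,0],
    [0,-0.1,0,0,0,0],
    [0,-0.1,0,0,0,0],
    [0,-0.1,0,0,0,0],
    [0,0,0,0,0,0]
  ]
}}

```text
time: 12.9
tool_pos: [0.5115, 0.2554, 0.0447]
tool_rot: [0.999, -0.047, 0.0, -0.0]
force: [-0.3, 0.1, 0.2]
grip_width: 0.0004
gripper_force: 0.3
```

>>> {"api": "carry_out", "payload": {
  "moves": [
    [0,-0.1,0,0,0,0],
    [0,-0.1,0,0,0,0],
    [0,-0.1,0,0,0,0],
    [0,-0.1,0,0,0,0],
    [0,-0.1,0,0,0,0],
    [0,0,0,0,0,0]
  ]
}}

```text
time: 13.5
tool_pos: [0.514, 0.2808, 0.0447]
tool_rot: [0.999, -0.047, 0.0, -0.0]
force: [0.5, -0.5, -0.0]
grip_width: 0.0
gripper_force: 0.0
```

```bash
python3 - <<'E'
from h import *
im=robot.capture("scene"); cv2.imwrite("pics/s1.png",cv2.resize(im[200:340,200:460],None,fx=3,fy=3))
E
```

```text
(no output)
```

View pics/s1.png

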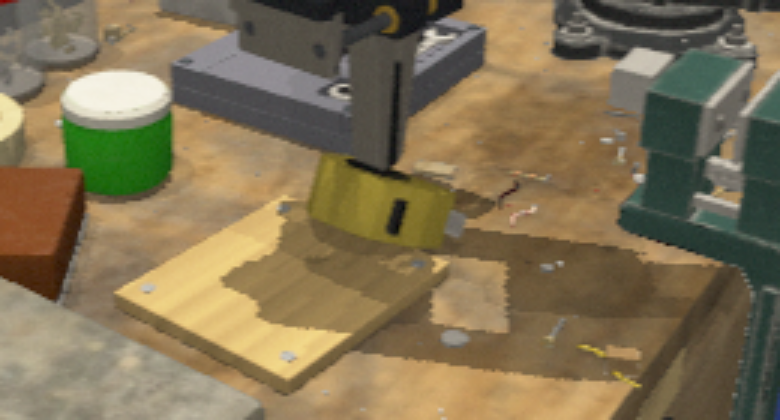

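The tape has gone over onto the board at (380,205), and the finger is just above it. I'll raise the arm, open the gripper and measure.

>>> {"api": "carry_out", "payload": {
  "moves": [
    [0,0,-0.5,0,0,0],
    [0,0,-0.9,0,0,0],
    [0,0,-0.9,0,0,0],
    [0,0,-0.8,0,0,0],
    [0,0,0,0,0,0]
  ],
  "gripper": 85
}}

```text
time: 14.05
tool_pos: [0.5166, 0.2813, 0.2052]
tool_rot: [0.999, -0.047, 0.004, -0.002]
force: [0.6, -0.1, 0.6]
grip_width: 0.0383
gripper_force: 0.0
```

```bash
python3 - <<'E'
from h import *
im=robot.capture("wrist"); cv2.imwrite("pics/w4.png",im)
go([.514,.315,.2],-6)
M=cam("wrist");print(robot.state()["time"])
box("board","wrist",.01);box("tape","wrist",.040)
for n,z in (("tape",.027),("tape_hook",.027)):
  d=robot.tip_of(n,"wrist"); print(n,d and (d[0]["uv"],ray(M,d[0]["uv"],z)))
E
```

```text
pos [0.5152 0.2806 0.2022] psi -5.37 shift units [-0.09 -0.68  0.05] ('turn units', np.float64(0.08)) axis z [ 0.005  0.003 -1.   ]
14.1
board 0.61 [518.3 366.1] [138.8 120.3] 84.2 [[452.0, 303.0], [571.0, 291.0], [585.0, 429.0], [465.0, 441.0]]
tape 0.79 [507.  294.1] [65.4 78.5] 84.6 [[465.0, 265.0], [543.0, 258.0], [549.0, 323.0], [471.0, 330.0]]
tape ([337.6, 227.9], array([0.50266678, 0.2678254 , 0.027     ]))
tape_hook ([328.7, 275.3], array([0.46162911, 0.2787605 , 0.027     ]))
```

View pics/w4.png

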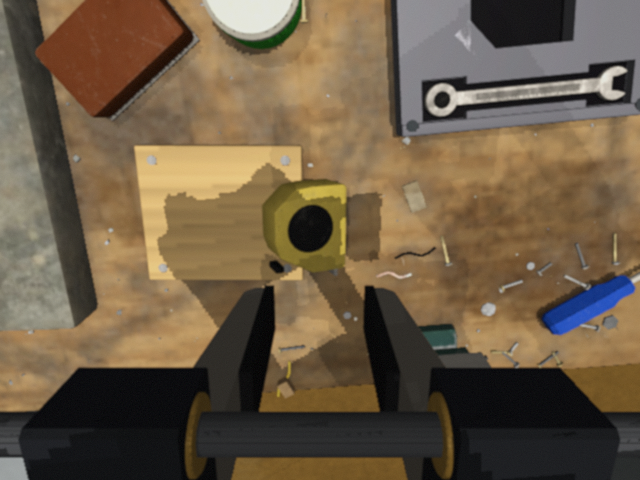

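The tape overhangs far too much: its base is at y≈0.26 and the board edge at 0.297. It is leaning on the edge at about 18° with its base still on the bench. I'll push its base toward the board with closed fingers, low down.

>>> {"api": "carry_out", "payload": {
  "moves": [
    [0,0.6,0,0,0,0],
    [0,0.6,0,0,0,0],
    [0,0,0,0,0,0],
    [0,0,0.8,0,0,0],
    [0,0,0.9,0,0,0],
    [0,0,0.9,0,0,0],
    [0,0,0.6,0,0,0],
    [0,0,0.3,0,0,0],
    [0,0,0.1,0,0,0],
    [0,0,0,0,0,0]
  ],
  "gripper": 0
}}

```text
time: 15.3
tool_pos: [0.5082, 0.2203, 0.0194]
tool_rot: [0.999, -0.047, -0.0, 0.0]
force: [0.3, 0.1, 0.5]
grip_width: 0.0002
gripper_force: 0.0
```

>>> {"api": "carry_out", "payload": {
  "moves": [
    [0,-0.2,0,0,0,0],
    [0,-0.15,0,0,0,0],
    [0,-0.1,0,0,0,0],
    [0,-0.1,0,0,0,0],
    [0,-0.1,0,0,0,0],
    [0,-0.1,0,0,0,0],
    [0,-0.1,0,0,0,0],
    [0,-0.05,0,0,0,0],
    [0,0,0,0,0,0]
  ]
}}

```text
time: 16.2
tool_pos: [0.5106, 0.2554, 0.0211]
tool_rot: [0.999, -0.044, -0.002, 0.008]
force: [-0.4, -56.3, 40.2]
grip_width: 0.0004
gripper_force: 30.1
```

```bash
python3 - <<'E'
from h import *
im=robot.capture("scene"); cv2.imwrite("pics/s2.png",cv2.resize(im[200:340,200:460],None,fx=3,fy=3))
E
```

```text
(no output)
```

View pics/s2.png

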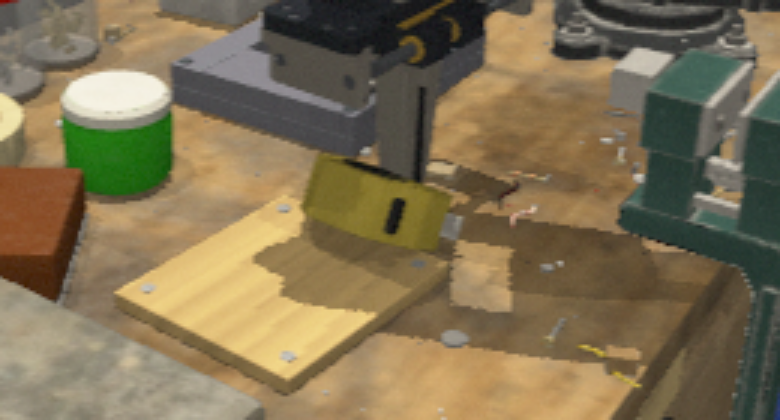

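It has jammed: 56 N of push, and friction is holding the base down. I'll ease off and lift the finger so the friction carries the base up.

>>> {"api": "carry_out", "payload": {
  "moves": [
    [0,0.04,-0.06,0,0,0],
    [0,0,-0.08,0,0,0],
    [0,0,-0.08,0,0,0],
    [0,-0.03,-0.08,0,0,0],
    [0,0,0,0,0,0]
  ]
}}

```text
time: 16.75
tool_pos: [0.5127, 0.2653, 0.0351]
tool_rot: [0.999, -0.047, 0.0, -0.0]
force: [-0.6, -0.3, -0.8]
grip_width: 0.0001
gripper_force: 0.0
```

>>> {"api": "carry_out", "payload": {
  "moves": [
    [0,0.1,-0.2,0,0,0],
    [0,0,-0.8,0,0,0],
    [0,0,-0.9,0,0,0],
    [0,0,-0.9,0,0,0],
    [0,0,-0.5,0,0,0],
    [0,0,0,0,0,0],
    [0,0,0,0,0,0]
  ],
  "gripper": 85
}}

```text
time: 17.45
tool_pos: [0.5117, 0.2593, 0.1999]
tool_rot: [0.999, -0.047, 0.0, -0.0]
force: [-0.3, 0.5, -0.3]
grip_width: 0.0544
gripper_force: 0.0
```

```bash
python3 - <<'E'
from h import *
im=robot.capture("wrist"); im2=robot.capture("scene")
cv2.imwrite("pics/c5.png",np.hstack([im[130:330,160:420],cv2.resize(im2[230:300,280:371],(260,200))]).repeat(1,0))
go([.514,.315,.2],-6)
M=cam("wrist")
box("tape","wrist",.044)
for n,z in (("tape",.027),("tape_hook",.027)):
  d=robot.tip_of(n,"wrist"); print(n,d and (d[0]["uv"],ray(M,d[0]["uv"],z)))
E
```

```text
pos [0.5108 0.2589 0.1982] psi -5.36 shift units [-0.04 -1.12 -0.04] ('turn units', np.float64(0.08)) axis z [-0.002 -0.001 -1.   ]
tape 0.72 [506.9 311.9] [63.1 80.4] 86.0 [[465.0, 283.0], [545.0, 278.0], [549.0, 341.0], [469.0, 346.0]]
tape []
tape_hook ([288.1, 277.7], array([0.45857103, 0.29072918, 0.027     ]))
```

View pics/c5.png

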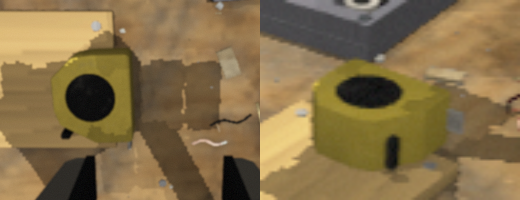

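The left half (wrist) and the right half (scene) both show the tape lying flat on the board, label up. It measures 63 mm wide and its base overhangs by about 16 mm. Now I'll take it across base and top.

>>> {"api": "carry_out", "payload": {
  "moves": [
    [-0.05,-0.55,0,0,0,-0.1],
    [0,-0.5,0,0,0,0],
    [0,0,0.6,0,0,0],
    [0,0,0.9,0,0,0],
    [0,0,0.9,0,0,0],
    [0,0,0.6,0,0,0],
    [0,0,0.26,0,0,0],
    [0,0,0.12,0,0,0],
    [0,0,0,0,0,0],
    [0,0,0,0,0,0]
  ],
  "gripper": 88
}}

```text
time: 18.7
tool_pos: [0.5149, 0.3125, 0.032]
tool_rot: [0.999, -0.04, 0.001, -0.001]
force: [0.2, 0.4, -0.2]
grip_width: 0.0876
gripper_force: 0.0
```

>>> {"api": "carry_out", "payload": {
  "moves": [
    [0,0,0,0,0,0],
    [0,0,0,0,0,0],
    [0,0,0,0,0,0],
    [0,0,0,0,0,0],
    [0,0,0,0,0,0],
    [0,0,0,0,0,0]
  ],
  "gripper": 50,
  "force": 35
}}

```text
time: 19.3
tool_pos: [0.5142, 0.3121, 0.0312]
tool_rot: [0.999, -0.04, 0.0, -0.0]
force: [-1.2, -0.3, 5.7]
grip_width: 0.0614
gripper_force: 35.0
```

>>> {"api": "carry_out", "payload": {
  "moves": [
    [0,0,-0.3,0,0,0],
    [0,0,-0.9,0,0,0],
    [0,0,-0.9,0,0,0],
    [0,0,-0.9,0,0,0],
    [0,0,-0.9,0,0,0],
    [0,0,-0.9,0,0,0],
    [0,0,-0.6,0,0,0],
    [0.36,0.72,0,0,0,0],
    [0.36,0.72,0,0,0,0],
    [0.36,0.72,0,0,0,0],
    [0.36,0.72,0,0,0,0],
    [0.36,0.72,0,0,0,0]
  ]
}}

```text
time: 20.5
tool_pos: [0.5891, 0.1236, 0.3011]
tool_rot: [0.999, -0.04, -0.0, 0.0]
force: [0.5, 0.4, -2.9]
grip_width: 0.0613
gripper_force: 35.0
```

>>> {"api": "carry_out", "payload": {
  "moves": [
    [0.36,0.72,0,0,0,-0.97],
    [0.62,-0.41,0,0,0,-0.97],
    [0,0,0,0,0,-0.97],
    [0,0,0,0,0,-0.97],
    [0,0,0,0,0,-0.97],
    [0,0,0,0,0,-0.97],
    [0,0,0,0,0,-0.97],
    [0,0,0,0,0,-0.97],
    [0,0,0,0,0,-0.97],
    [0,0,0,0,0,-0.97],
    [0,0,0,0,0,-0.97],
    [0,0,0,0,0,-0.97]
  ]
}}

```text
time: 21.7
tool_pos: [0.6335, 0.1101, 0.3009]
tool_rot: [0.714, 0.7, -0.0, -0.0]
force: [0.3, -0.2, -3.7]
grip_width: 0.0609
gripper_force: 35.0
```

>>> {"api": "carry_out", "payload": {
  "moves": [
    [0,0,0,0,0,0],
    [0,0,0,0,0,0]
  ]
}}

```text
time: 21.9
tool_pos: [0.6338, 0.1101, 0.3008]
tool_rot: [0.717, 0.697, -0.0, -0.0]
force: [-0.4, 0.3, -3.1]
grip_width: 0.0611
gripper_force: 35.0
```

```bash
cat > look.py <<'E'
from h import *
def look(save=None):
    go([.662,.127,.1],89.3)
    M=cam("wrist"); im=robot.capture("wrist"); print((-M[1].T@M[2]).round(3),robot.state()["time"])
    if save: cv2.imwrite(save,im)
    for n,z in (("cutout",.031),("hook_slot",.031),("tool_tray",0),("spanner",.022)):
        print(n,[(np.round(d["uv"]).tolist(),round(d["score"],2),ray(M,d["uv"],z).round(4).tolist()) for d in robot.tip_of(n,"wrist")[:2]])
    box("tool_tray","wrist",.03); box("spanner","wrist",.03); box("tape","wrist",M[2][2]*0+robot.state()["tool_pos"][2]+.013)
E
python3 -c "
from look import *
look('pics/w6.png')"
```

```text
pos [0.6338 0.1101 0.3008] psi 88.32 shift units [0.35 0.55 4.02] ('turn units', np.float64(-0.12)) axis z [-0. -0. -1.]
[0.636 0.193 0.47 ] 21.95
cutout [([377.0, 183.0], 0.85, [0.6939, 0.1188, 0.031]), ([332.0, 180.0], 0.54, [0.6478, 0.1229, 0.031])]
hook_slot [([374.0, 222.0], 0.94, [0.6915, 0.0778, 0.031])]
tool_tray [([333.0, 180.0], 0.89, [0.6498, 0.1186, 0.0])]
spanner [([285.0, 182.0], 0.56, [0.5989, 0.1211, 0.022]), ([375.0, 406.0], 0.25, [0.6954, -0.1582, 0.022])]
tool_tray 0.97 [647.8 119. ] [189.1 150.9] 89.9 [[572.0, 25.0], [723.0, 24.0], [723.0, 213.0], [572.0, 214.0]]
spanner 0.85 [595.7 126.3] [133.7  23.6] 87.5 [[581.0, 60.0], [605.0, 59.0], [610.0, 193.0], [587.0, 194.0]]
tape 0.74 [634.4 109.3] [81.2 61.7] 88.9 [[603.0, 69.0], [664.0, 68.0], [666.0, 149.0], [604.0, 150.0]]
```

View pics/w6.png

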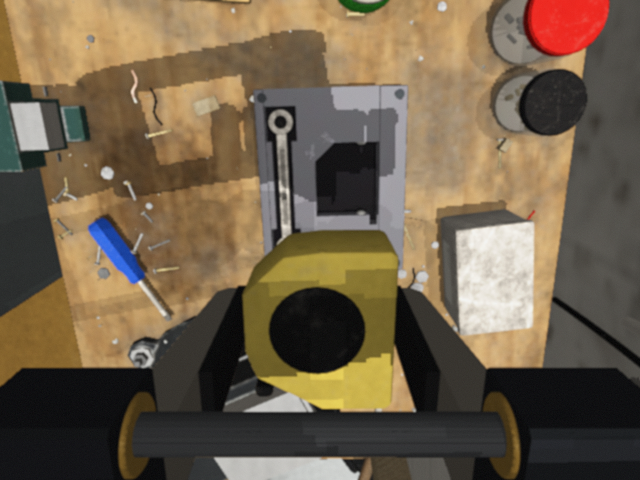

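The wrist view shows the tape held flat, label up, at (320,325), with the tray and its open cutout at (347,180). The upper edge of the tape mask is its lower rear edge, so I'll fit projected models of the tape and the tray to the masks.

```bash
cat > fit.py <<'E'
from h import *
from scipy.optimize import minimize
D=np.array([(-31,0),(41,0),(41,30),(38.5,45),(24,61),(21,62),(-3,62),(-15,58),(-31,29)])/1000.
def proj(M,P):
    K,R,t=M; q=(P@R.T+t)@K.T; return q[:,:2]/q[:,2:]
def sil(M,P):
    im=np.zeros((480,640),np.uint8); h=cv2.convexHull(proj(M,P).astype(np.float32))
    cv2.fillConvexPoly(im,np.round(h*16).astype(np.int32),255,shift=4); return cv2.GaussianBlur(im,(0,0),2)/255.
def best(f,x0,step):
    r=minimize(f,x0,method="Nelder-Mead",options=dict(initial_simplex=np.vstack([x0]+[x0+np.eye(len(x0))[i]*step[i] for i in range(len(x0))]),xatol=1e-5,fatol=1e-3,maxiter=300)); return r.x,r.fun
def rz(a): return Ro.from_euler("z",a,degrees=True).as_matrix()
def mask(n):
    d=robot.regions_of(n,"wrist"); return (d[0]["mask"],d[0]["score"]) if d else (None,0)
def run():
    p,R,psi=pose(); M=cam("wrist"); robot.capture("wrist")
    mt,s1=mask("tape"); mr,s2=mask("tool_tray"); print("psi",round(psi,2),p.round(4),s1,s2,robot.state()["time"])
    blur=lambda m:cv2.GaussianBlur(m.astype(np.float32),(0,0),2)
    # tape: params y0 (tape y at TCP), lat (tape z at TCP), yaw rel.
    W=np.zeros((480,640)); W[:290]=1
    def tp(x,h=.021):
        c=np.array([[y,z,s] for y,z in D for s in(0,.034)])
        L=np.c_[-(c[:,1]-x[1]),c[:,0]-x[0],c[:,2]-h]   # tape z -> -X, tape y -> +Y at psi=90
        return L@rz(psi-90+x[2]).T+p
    b=blur(mt); xt,e=best(lambda x:(np.abs(sil(M,tp(x))-b)*W).sum(),np.array([.012,.031,0]),[.004,.003,2]); print("tape y0,z0,dyaw",xt.round(4),"err",round(e,1))
    occ=cv2.dilate(mt.astype(np.uint8),np.ones((15,15)))>0; W2=1.-occ; W2[285:]=0
    B=np.array([[x,y,z] for x in(-.075,.075) for y in(-.095,.095) for z in(0,.03)])
    tr=lambda x:B@rz(x[2]).T+[x[0],x[1],0]
    b2=blur(mr); xr,e=best(lambda x:(np.abs(sil(M,tr(x))-b2)*W2).sum(),np.array([.648,.119,-.5]),[.004,.004,2]); print("tray",xr.round(4),"err",round(e,1))
    # target: tape yaw (tape y along tray y)
    a=xr[2]; npsi=90+a-xt[2]; o=np.r_[xr[:2],0]+rz(a)@[.046,0,0]
    tcp=o+rz(a)@np.array([-xt[1],xt[0],0]); print("cutout",o.round(4),"target TCP",tcp.round(4)); go([tcp[0],tcp[1],.09],npsi)
if __name__=="__main__": run()
E
python3 fit.py
```

```text
psi 88.52 [0.6342 0.1102 0.3006] 0.78 0.66 22.45
tape y0,z0,dyaw [0.0113 0.0306 1.4412] err 132.0
tray [0.6474 0.1174 0.0523] err 1579.7
cutout [0.6934 0.1174 0.    ] target TCP [0.6628 0.1287 0.    ]
pos [0.6342 0.1102 0.3006] psi 88.54 shift units [0.39 0.56 4.21] ('turn units', np.float64(-0.01)) axis z [-0. -0. -1.]
```

>>> {"api": "carry_out", "payload": {
  "moves": [
    [0.39,0.56,0,0,0,-0.06],
    [0,0,0.8,0,0,0],
    [0,0,0.9,0,0,0],
    [0,0,0.9,0,0,0],
    [0,0,0.9,0,0,0],
    [0,0,0.7,0,0,0],
    [0,0,0.35,0,0,0],
    [0,0,0.15,0,0,0],
    [0,0,0,0,0,0],
    [0,0,0,0,0,0]
  ]
}}

```text
time: 23.45
tool_pos: [0.6636, 0.1291, 0.0668]
tool_rot: [0.713, 0.701, 0.001, 0.001]
force: [-0.4, 0.5, -2.6]
grip_width: 0.0612
gripper_force: 35.0
```

```bash
python3 -c "
from fit import *
go([.6628,.1287,.056],89)
p,R,psi=pose(); M=cam('wrist'); robot.capture('wrist')
for n,z in (('cutout',.031),('hook_slot',.031),('tool_tray',0),('tape_hook',p[2]-.004),('tape',p[2]-.004)):
    print(n,[(np.round(d['uv']).tolist(),round(d['score'],2),ray(M,d['uv'],z).round(4).tolist()) for d in robot.tip_of(n,'wrist')[:2]])
box('tool_tray','wrist',.03)
mt,s=mask('tape');mr,s2=mask('tool_tray')
print(s,s2)
"; 
```

```text
pos [0.6636 0.1291 0.0668] psi 89.03 shift units [-0.01 -0.02  0.22] ('turn units', np.float64(0.0)) axis z [ 0.002  0.    -1.   ]
cutout []
hook_slot []
tool_tray []
tape_hook [([373.0, 405.0], 0.92, [0.6889, 0.0772, 0.0628])]
tape [([386.0, 325.0], 0.6, [0.6935, 0.1192, 0.0628])]
tool_tray 0.74 [647.2 147.7] [131. 149.] 90.0 [[573.0, 82.0], [722.0, 82.0], [722.0, 213.0], [573.0, 213.0]]
0.87 0.74
```

The network's tape origin (0.6935, 0.119) and hook tip (0.689, 0.077) match the cutout (0.6935, 0.118) and the hook slot. I'll lower it gently.

>>> {"api": "carry_out", "payload": {
  "moves": [
    [0,-0.01,0.1,0,0,0],
    [0,0,0.1,0,0,0],
    [0,0,0.08,0,0,0],
    [0,0,0.06,0,0,0],
    [0,0,0,0,0,0],
    [0,0,0,0,0,0]
  ]
}}

```text
time: 24.5
tool_pos: [0.6621, 0.129, 0.0484]
tool_rot: [0.713, 0.701, -0.0, -0.0]
force: [0.4, -0.3, -1.6]
grip_width: 0.0611
gripper_force: 35.0
```

>>> {"api": "carry_out", "payload": {
  "moves": [
    [0,0,0.04,0,0,0],
    [0,0,0.04,0,0,0],
    [0,0,0.04,0,0,0],
    [0,0,0,0,0,0],
    [0,0,0,0,0,0]
  ]
}}

```text
time: 25.0
tool_pos: [0.6627, 0.129, 0.0424]
tool_rot: [0.713, 0.701, 0.0, 0.0]
force: [2.7, -0.6, -4.2]
grip_width: 0.061
gripper_force: 35.0
```

>>> {"api": "carry_out", "payload": {
  "moves": [
    [0,0,0.04,0,0,0],
    [0,0,0.04,0,0,0],
    [0,0,0,0,0,0],
    [0,0,0,0,0,0]
  ]
}}

```text
time: 25.4
tool_pos: [0.662, 0.1289, 0.0381]
tool_rot: [0.713, 0.701, -0.0, -0.0]
force: [2.7, -0.1, -4.5]
grip_width: 0.0613
gripper_force: 35.0
```

>>> {"api": "carry_out", "payload": {
  "moves": [
    [0,0,0.04,0,0,0],
    [0,0,0.03,0,0,0],
    [0,0,0,0,0,0],
    [0,0,0,0,0,0]
  ]
}}

```text
time: 25.8
tool_pos: [0.662, 0.129, 0.0352]
tool_rot: [0.713, 0.701, -0.0, -0.0]
force: [0.1, -0.5, 1.9]
grip_width: 0.0616
gripper_force: 35.0
```

>>> {"api": "carry_out", "payload": {
  "moves": [
    [0,0,0,0,0,0],
    [0,0,0,0,0,0],
    [0,0,0,0,0,0],
    [0,0,-0.3,0,0,0],
    [0,0,-0.6,0,0,0],
    [0,0,-0.4,0,0,0],
    [0,0,0,0,0,0]
  ],
  "gripper": 82
}}

```text
time: 26.5
tool_pos: [0.6645, 0.1294, 0.1043]
tool_rot: [0.713, 0.701, 0.003, 0.002]
force: [1.1, 0.4, 0.2]
grip_width: 0.0822
gripper_force: 0.0
```

>>> {"api": "carry_out", "payload": {
  "moves": [
    [-0.12,0.12,0,0,0,0],
    [0,0,0,0,0,0],
    [0,0,0,0,0,0],
    [0,0,0,0,0,0],
    [0,0,0,0,0,0],
    [0,0,0.4,0,0,0],
    [0,0,0.4,0,0,0],
    [0,0,0.14,0,0,0],
    [0,0,0,0,0,0],
    [0,0,0,0,0,0]
  ],
  "gripper": 0
}}

```text
time: 27.5
tool_pos: [0.6684, 0.123, 0.0536]
tool_rot: [0.713, 0.701, 0.0, 0.0]
force: [1.1, 0.0, 0.0]
grip_width: 0.004
gripper_force: 0.0
```

>>> {"api": "carry_out", "payload": {
  "moves": [
    [0,0,0.04,0,0,0],
    [0,0,0.04,0,0,0],
    [0,0,0.03,0,0,0],
    [0,0,0,0,0,0],
    [0,0,0,0,0,0]
  ]
}}

```text
time: 28.0
tool_pos: [0.6684, 0.1229, 0.0484]
tool_rot: [0.713, 0.701, 0.0, 0.0]
force: [-1.9, 0.0, 4.6]
grip_width: 0.0004
gripper_force: 2.5
```

Contact comes at z = 0.048, exactly the seated top height. I'll press to about 25 N to confirm.

>>> {"api": "carry_out", "payload": {
  "moves": [
    [0,0,0.04,0,0,0],
    [0,0,0.03,0,0,0],
    [0,0,0,0,0,0],
    [0,0,0,0,0,0]
  ]
}}

```text
time: 28.4
tool_pos: [0.6685, 0.123, 0.0483]
tool_rot: [0.713, 0.701, 0.001, 0.0]
force: [-12.5, -2.3, 33.5]
grip_width: 0.0005
gripper_force: 16.7
```

>>> {"api": "carry_out", "payload": {
  "moves": [
    [0,0,-0.1,0,0,0],
    [0,0,-0.6,0,0,0],
    [0,0,-0.9,0,0,0],
    [0,0,-0.9,0,0,0],
    [-0.9,0,-0.2,0,0,0],
    [-0.5,0,0,0,0,0],
    [0,0,0,0,0,0],
    [0,0,0,0,0,0]
  ]
}}

```text
time: 29.2
tool_pos: [0.6668, 0.0527, 0.1791]
tool_rot: [0.714, 0.701, 0.0, -0.0]
force: [-0.1, -0.8, -0.9]
grip_width: 0.0004
gripper_force: 0.0
```

```bash
python3 -c "
from h import *
M=cam('wrist'); robot.capture('wrist'); print(robot.state()['tool_pos'],robot.state()['force'])
for n,z in (('tape',.031),('tape_hook',.031),('tool_tray',0)):
    print(n,[(round(d['score'],2),ray(M,d['uv'],z).round(4).tolist()) for d in robot.tip_of(n,'wrist')[:2]])
box('tape','wrist',.048);box('tool_tray','wrist',.03);box('spanner','wrist',.03)
robot.capture('top')
for n in ('pot','sander'):
    d=robot.tip_of(n,'top'); print(n,d and ray(cam('top'),d[0]['uv'],0).round(4))
"
```

```text
[0.66673799 0.05331468 0.17886791] [ 0.28345893 -0.3813894  -0.06279282]
tape [(0.87, [0.6951, 0.1199, 0.031])]
tape_hook [(0.82, [0.6855, 0.0758, 0.031])]
tool_tray []
tape 0.62 [661.7 120.5] [79.4 61.7] 89.8 [[631.0, 81.0], [692.0, 81.0], [693.0, 160.0], [631.0, 160.0]]
tool_tray 0.9 [647.4 115.3] [150.  183.2] 0.0 [[572.0, 207.0], [572.0, 24.0], [722.0, 24.0], [722.0, 207.0]]
spanner 0.61 [597.7 119.5] [150.   25.2] 90.0 [[585.0, 44.0], [610.0, 44.0], [610.0, 195.0], [585.0, 195.0]]
pot [0.6855 0.315  0.    ]
sander [0.665  0.4192 0.    ]
```

```bash
python3 -c "
from station import robot
print(robot.hand_in())"
```

```text
the job is handed in; nothing more can be done
None
```

The tape measure was tipped onto the board, let go, retaken and pressed down into its cutout, where its top met the fingers at 48 mm (the seated height) and held under 33 N; I released it, saw no sign that the spanner, pot or sanding block had moved, and handed in at about 29 s. The first push left it leaning on the board's edge, so I pushed it again (about 56 N sideways at the fingers) until it lay flat.

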